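Mix a flask on the sprung touch mixer

ROBOT

A 6-joint arm with a two-finger parallel gripper is mounted at the origin on a cart in front of the work surface, level with it; the furniture and walls round the work are solid. World frame = base frame: x ahead of the robot, y to its left, z up, the work surface at z = 0. Lengths are in mm, angles in rad, forces in N, time in s.
With the tool pointing down it reaches from about 400 to 925 mm from the base axis. Payload 12.5 kg.
Tool frame: the origin (TCP) lies at the very end of the fingers, on their centre line; the grasp point (between the pads) lies 19 mm behind it; z points along the fingers, y is the line along which they close (so a half turn about z gives the same grasp; the last joint's range is limited). The gripper opens to 95 mm and grips with 3 to 60 N. Pads are 20 mm wide; open, the fingers measure 119 mm over their backs; the gripper's body (75 mm by 180 mm) begins 59 mm behind the grasp point.
Start: joints at [1.206, 0.491, 1.559, -0, 1.092, -0.106], TCP at [159.932, 604.209, 214.661] pointing down, gripper open.
Joint ranges: [-3.1, 3.1], [-0.84, 2.19], [0.05, 2.79], [-1.13, 4.28], [0.06, 2.93], [-2.69, 2.69]. Speed limits (rad/s): [2.22, 2.22, 2.79, 3.14, 3.14, 3.14].

INTERFACE

Orientations are given as a 3x3 rotation matrix whose columns are the frame's x, y, z axes.
In Python, from bench import r, vision, finder gives the robot as it stands.
- The arm moves only by the shell command python3 -m handwheel 'ROWS' [FORCE]. ROWS is JSON, a list of rows, each a list of 3 entries, a list of its own where there are three numbers: the finger opening in m, from 0 to 0.0951, then the shift along the world's x, y, z in m, then the turn, a rotation vector about the world's x, y, z in rad. A call has exactly 8 rows; each row shifts and turns the commanded pose from where the row before left it; what a row does not reach is not made up. A row lasts 1/10 s, in which the tool goes at most 50 mm and 8.59 degrees, less where a joint would pass 70% of its speed; a pose out of reach is approached as far as the arm can. A call with a gripper value outside its range is refused whole. The fingers move at their own pace and stop on an object; FORCE is the grip in N (left out, the last holds). Time passes only in rows, so rows that do not move let the fingers close, or fill a call up. It gives the time, the measured TCP pose, the force, the opening and the grip force at its end, in the units of the state.
- r.get_state(): the state, without advancing time (a new reading comes with each control period).
- vision.snapshot(name): name is "scene" or "top" or "wrist"; returns the picture (420x560x3 uint8, red, green, blue); there is no depth.
- vision.camera_params(name): a dict with "intrinsics" (3x3 intrinsics, pixels), "rvec" (rotation vector, rad) and "tvec" (3), from world to camera coordinates, as OpenCV has them. Camera axes: x right, y down, z forward; pixel columns grow to the right and rows downward; lengths in mm; the calibration is good to about 2 mm. A picture is of the moment at which its call begins: read the wrist's pose just before it. camera_params takes no time and is no camera call; for the wrist camera it gives the pose at the moment of the call.
- r.hand_in(): hands the job in; it is judged then, once.
Trained networks look in the newest picture that a camera, given by its name, has taken for a name from the list of things; names that differ only in an ending like _2 or _b are one class to them, and where a whole thing is asked for, a point or a joint stands for the part that bears it (a point fixed in the world has none). Each returns a list of dicts, best first, with "confidence" (0 to 1); they miss things now and then, are a little off and sometimes report something else, mostly with a low value. They report only what shows in the picture. A call takes as long as a camera call. They do not tell look-alikes from the thing itself.
- finder.cut_out(query, camera): "mask" (420x560 bool, what is visible of it) and "point" ([column, row] in pixels, amid what is visible of it).
The state is a dict: "clock": time; "joints": joint angles; "qvel": joint speeds; "tau": joint torques, N m; "tcp_pos": TCP position; "tool_rot": TCP orientation; "ft_force": force on the tool from outside, world axes, zero at the start; "wrist_torque": the same for the moment, N m; "gripper_width": finger opening in mm; "grip_force": force on a finger pad.
Only numpy, scipy, OpenCV 4.12 (cv2) and the standard library are available. Lean on these libraries where they do the work, as an engineer would, in place of code of your own. Each camera call takes 0.05 s, during which the arm holds its last target. There are 200 camera calls.

TASK

Swing the latch lever of the mixer box clear, open the lid right back, then set the round stoppered flask upright, bulb down, in the sprung wire ring inside. Press the flask down until the ring is nearly at the bottom of its travel and finish while still holding it pressed down (the mixer runs only while it is held). Leave the dropper bottle and the small glass jar standing where they are.

Things in the scene. Friction and masses are not known exactly. Their poses are not given: they have to be found in the camera images.
- mixer: grey box of a touch mixer, fixed to the table: 130 mm (its x) by 120 mm (its y) by 50 mm high, 5 mm walls, inner deck 10 mm above the table. Origin at the centre of its underside; its z is up, its -x is the front (nearer the robot), its y the side with the latch. It may stand turned up to 0.3 rad; the lid, latch and ring are carried by it.
- latch (a joint): latch lever, turning about an upright axis at the left (+y) side of the box, rad. 0 = points to the mixer's -y, its flat arm over the lid's left edge, blocking the lid; grows as the peg end swings to the mixer's front (clockwise from above), 1.57 = points to -x, stop at 1.75. Starts at 0 to 0.25, clear of the lid from 1.3; stays where left; under 1 N at the peg turns it.
- latch_peg (a point): point on the axis of the round upright steel peg (10 mm diameter, 30 mm tall) at the lever's end, 8 mm under the peg's top and 22 mm above the top face of the flat arm that carries it; 88 mm above the table, 38 mm from the lever's pivot axis.
- latch_pivot (a point): pivot axis of the latch lever, at the height of the arm's underside (58 mm above the table).
- lid (a joint): flat aluminium dust lid, 128 x 116 x 6 mm, top face 56 mm above the table, hinged along the far (+x) rim, rad. 0 = shut, grows as it opens upward and back, stop at 2.1, 1.57 = upright. Stiff hinge: it stays at any angle; about 1 N at the tab moves it.
- lid_tab (a point): grip point on the lid's pull tab: a bar 14 mm wide (y) and 6 mm thick that stands 45 mm out from the middle of the lid's front edge in the lid's plane; the point lies 15 mm short of its free end, 165 mm from the hinge line, 53 mm above the table when shut. The space under the tab is free.
- lid_hinge (a point): middle of the lid's hinge line, 51 mm above the table, 70 mm behind the mixer's centre; the line runs along the mixer's y. As the lid opens, the tab moves on an arc about it: up and away from the robot.
- ring (a joint): how far the sprung ring is pressed down, m: 0 = up, 0.018 = bottom stop. Spring: 3 N to start it, 12 N at the bottom; it rises by itself when let go. The flask's weight alone does not press it down.
- ring_center (a point): centre of the sprung steel wire ring in the middle of the mixer, on the wire's centre line: 57 mm centre-line diameter, 8 mm wire (49 mm clear inside), 40 mm above the table when up, 10 mm below the box's rim. With the flask seated, its underside is about 7 mm below this point and its bulb centre 18.5 mm above it.
- flask: loose round flask of amber glass, 0.1 to 0.21 kg, 102 mm tall: 60 mm ball-shaped bulb with a 32 mm flat foot, straight neck of 22 mm diameter from 53 to 88 mm up, 27 mm rim bead at 88 to 92 mm, black rubber stopper (20 mm diameter) to 102 mm. It stands upright on the table. Origin at the centre of its underside, z up along the neck.
- flask_neck (a point): point on the flask's axis in the straight neck, 77 mm above its underside: where to grip.
- flask_bulb (a point): centre of the flask's bulb, 25.4 mm above its underside.
- dropper_bottle: bystander: small white dropper bottle with black cap and white tip, 46 mm diameter, 122 mm tall. Origin at the centre of its underside.
- glass_jar: bystander: small glass jar with steel lid, 54 mm diameter, 69 mm tall. Origin at the centre of its underside.
Not all that is in view belongs to the job. Of the things that look like the flask, take the one that is farthest to the robot's right at the start.

How it is judged:
By the outcome, as a careful person would: the job done as asked, in the order asked, and still so for the second after the job is handed in, while the arm keeps its last pose, push and grip.
It also fails if it takes over 69 s, if anything falls off the work surface, if the arm or the gripper's body presses on something with over 40 N, if the wrist force passes 120 N, or if a joint passes its speed limit or range.

## Working session

There is one attempt and no reset: what is moved stays moved. The work goes in short steps, Python scripts to look and compute and a shell command to move; the robot and the scene stay as the last step left them, time stands still between calls to the robot, and variables do not carry over. Pictures are saved under pics/ and viewed, at most 10 in all, crops included, and the job is handed in when it is done.

```bash
ls; mkdir -p pics; cat > h.py <<'E'
import numpy as np, cv2
from bench import r, vision, finder
def cam(n):
    p=vision.camera_params(n); K=np.array(p["intrinsics"],float); R=cv2.Rodrigues(np.array(p["rvec"],float))[0]; t=np.array(p["tvec"],float).ravel()
    return K,R,t
def ray(n,uv,c=None):
    K,R,t=c or cam(n); d=R.T@np.linalg.solve(K,[uv[0],uv[1],1.]); o=-R.T@t
    return o,d/np.linalg.norm(d)
def atz(n,uv,z,c=None):
    o,d=ray(n,uv,c); return o+d*(z-o[2])/d[2]
def proj(n,P,c=None):
    K,R,t=c or cam(n); q=(R@np.atleast_2d(P).T).T+t; q=q@K.T; return q[:,:2]/q[:,2:]
def tri(*rays):
    A=0;b=0
    for o,d in rays:
        M=np.eye(3)-np.outer(d,d); A=A+M; b=b+M@o
    return np.linalg.solve(A,b)
def save(im,f): cv2.imwrite("pics/"+f,im[:,:,::-1])
E
python3 - <<'E'
from h import *
for n in ["scene","top"]:
    im=vision.snapshot(n); save(im,n+"0.png")
    for q in ["flask","mixer","latch","latch_peg","lid","lid_tab","dropper_bottle","glass_jar"]:
        for d in finder.cut_out(q,n)[:4]:
            m=d["mask"]; ys,xs=np.where(m)
            print(n,q,round(d["confidence"],2),np.round(d["point"],1),m.sum(),[xs.min(),xs.max(),ys.min(),ys.max()] if m.any() else "",np.round(atz(n,d["point"],50)[:2]))
    o,d=ray(n,(280,210)); print(n,np.round(o),np.round(d,2))
print(r.get_state()["clock"], np.round(r.get_state()["tool_rot"],2).tolist())
E
```

```text
pics
scene flask 0.77 [310.8 243.4] 741 [np.int64(296), np.int64(323), np.int64(218), np.int64(256)] [451. -28.]
scene flask 0.67 [265.5 206.3] 643 [np.int64(253), np.int64(278), np.int64(185), np.int64(222)] [585. -27.]
scene flask 0.67 [302.5 278.7] 836 [np.int64(289), np.int64(317), np.int64(258), np.int64(297)] [406.  41.]
scene flask 0.56 [343.2 215.2] 740 [np.int64(329), np.int64(356), np.int64(193), np.int64(231)] [ 452. -130.]
scene mixer 0.86 [226.5 260.5] 4700 [np.int64(181), np.int64(268), np.int64(216), np.int64(299)] [538. 121.]
scene latch 0.78 [207.7 268.2] 270 [np.int64(192), np.int64(216), np.int64(254), np.int64(281)] [551. 158.]
scene latch_peg 0.73 [206.8 269.6] 227 [np.int64(192), np.int64(215), np.int64(254), np.int64(280)] [549. 161.]
scene lid 0.72 [224.2 250.8] 3273 [np.int64(183), np.int64(265), np.int64(216), np.int64(287)] [559. 110.]
scene lid_tab 0.81 [224.5 248.2] 3404 [np.int64(182), np.int64(266), np.int64(216), np.int64(287)] [564. 105.]
scene dropper_bottle 0.86 [378.1 186.4] 663 [np.int64(364), np.int64(388), np.int64(165), np.int64(204)] [ 451. -2
[... 770 characters left out ...]
int64(167), np.int64(244)] [563. 107.]
top latch 0.69 [197.5 207.4] 140 [np.int64(190), np.int64(211), np.int64(202), np.int64(209)] [543. 179.]
top lid 0.66 [228.2 200.5] 2703 [np.int64(201), np.int64(252), np.int64(168), np.int64(243)] [559. 106.]
top dropper_bottle 0.57 [377.2 241.5] 335 [np.int64(366), np.int64(387), np.int64(233), np.int64(251)] [ 460. -251.]
top dropper_bottle 0.18 [225.6 197.6] 2682 [np.int64(201), np.int64(252), np.int64(168), np.int64(244)] [566. 112.]
top glass_jar 0.43 [229.9 197.9] 2803 [np.int64(201), np.int64(252), np.int64(167), np.int64(244)] [565. 102.]
top [ 416.  -15. 1196.] [ 0.1  -0.   -0.99]
0.9 [[-0.97, 0.26, 0.0], [0.26, 0.97, 0.0], [-0.0, 0.0, -1.0]]
```

```bash
python3 - <<'E'
import cv2,numpy as np
a=cv2.imread("pics/scene0.png")[150:310,170:400]; b=cv2.imread("pics/top0.png")[150:290,180:400]
a=cv2.resize(a,None,fx=3.4,fy=3.4,interpolation=2); b=cv2.resize(b,None,fx=3.6,fy=3.6,interpolation=2)
cv2.imwrite("pics/a.png",a);cv2.imwrite("pics/b.png",b)
E
```

```text
(no output)
```

View pics/a.png

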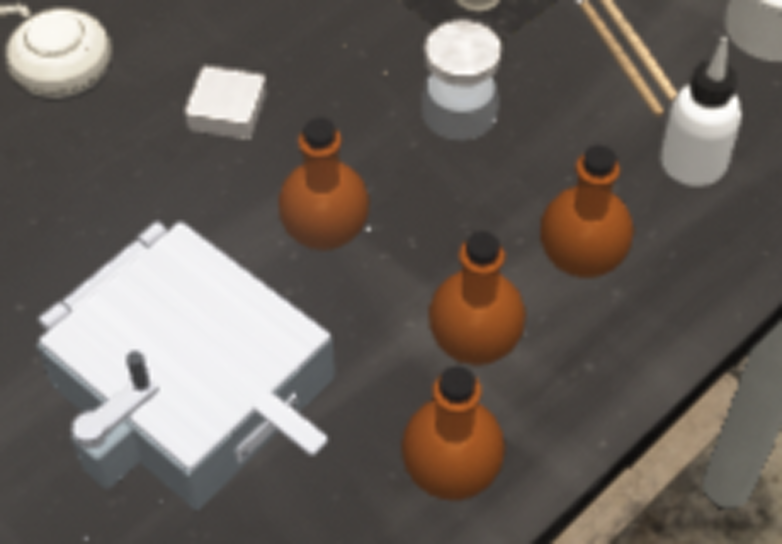

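View pics/b.png

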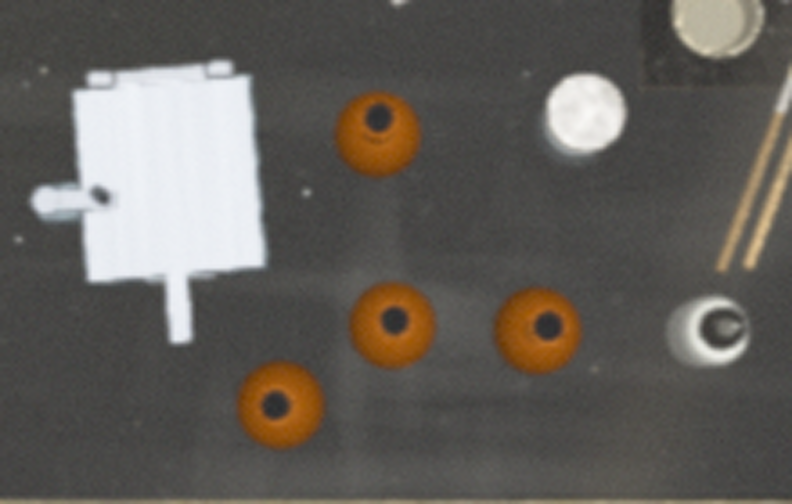

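The pictures show the mixer with its white lid on the left, with the tab end at top px (230,245). The latch peg is near top px (207,204), and there are four amber flasks. The one with the most negative y is at top px (329,241), and that is the target.

```bash
cat > fit.py <<'E'
from h import *
from scipy.optimize import least_squares
S=lambda u,v:(u/3.4+170,v/3.4+150)
T=lambda u,v:(u/3.6+180,v/3.6+150)
L=np.array([[63,58,56],[63,-58,56],[-65,-58,56],[-65,58,56],[-110,0,56]],float)
t=np.array([T(73,91),T(249,76),T(266,267),T(89,282),T(180,342)])
s=np.array([S(40,345),S(180,224),S(330,338),S(190,470),S(315,445)])
def W(p,L):
    c,sn=np.cos(p[2]),np.sin(p[2]); return L@np.array([[c,sn,0],[-sn,c,0],[0,0,1]])+[p[0],p[1],0]
ct,cs=cam("top"),cam("scene")
for use in ("ts","t","s"):
    f=lambda p:np.concatenate([(proj("top",W(p,L),ct)-t).ravel()*("t" in use),(proj("scene",W(p,L),cs)-s).ravel()*("s" in use)])
    o=least_squares(f,[560,107,0]); print(use,o.x.round(3),np.abs(o.fun).max().round(2))
    if use=="ts": p=o.x
print("peg top",tri(ray("top",T(98,191)),ray("scene",S(135,356))).round(1), atz("top",T(98,191),96).round(1),atz("scene",S(135,356),96).round(1))
print("pivot",atz("top",T(45,200),66).round(1),atz("scene",S(90,428),66).round(1))
print("tab, ring, hinge",W(p,np.array([[-95,0,53],[0,0,40],[70,0,51.]])).round(1).tolist())
# flask stopper top z=102
print("flask",tri(ray("top",T(548,325)),ray("scene",S(600,158))).round(1),atz("top",T(548,325),102).round(1),atz("scene",S(600,158),102).round(1),"bulb",atz("top",T(538,331),25.4).round(1))
st=r.get_state(); print(st["tcp_pos"],np.array(st["tool_rot"]).round(3).tolist(),st["clock"])
E
python3 fit.py
```

```text
ts [5.60313e+02 1.09359e+02 8.80000e-02] 1.65
t [5.61628e+02 1.08220e+02 8.70000e-02] 0.65
s [5.59054e+02 1.10346e+02 8.90000e-02] 1.55
peg top [547.2 148.9  93.8] [547.5 149.2  96. ] [545.3 148.9  96. ]
pivot [545.2 188.5  66. ] [543.2 187.2  66. ]
tab, ring, hinge [[465.7, 101.0, 53.0], [560.3, 109.4, 40.0], [630.0, 115.5, 51.0]]
flask [ 460.1 -139.1   98.1] [ 460.9 -138.   102. ] [ 457.3 -137.1  102. ] bulb [ 460.  -139.7   25.4]
[159.92537003 604.20422334 214.65403914] [[-0.967, 0.256, 0.0], [0.256, 0.967, 0.0], [-0.0, 0.0, -1.0]] 0.9
```

```bash
python3 -m handwheel '[[0.05,[0.03,-0.035,0],[0,0,0.1]],[0.05,[0.03,-0.035,0],[0,0,0.1]],[0.05,[0.03,-0.035,0],[0,0,0.1]],[0.05,[0.03,-0.035,0],[0,0,0.047]],[0.05,[0.03,-0.035,0],[0,0,0]],[0.05,[0.03,-0.035,0],[0,0,0]],[0.05,[0.03,-0.035,0],[0,0,0]],[0.05,[0.03,-0.035,0],[0,0,0]]]' 10
python3 -m handwheel '[[0.05,[0.03,-0.035,0],[0,0,0]],[0.05,[0.03,-0.035,0],[0,0,0]],[0.05,[0.03,-0.035,0],[0,0,0]],[0.04,[0.03,-0.035,0],[0,0,0]],[0.04,[0.026,-0.035,0],[0,0,0]],[0.04,[0,0,-0.02],[0,0,0]],[0.04,[0,0,-0.02],[0,0,0]],[0.04,[0,0,-0.005],[0,0,0]]]'
```

```text
clock: 1.7
tcp_pos: [400.9, 322.7, 214.9]
tool_rot: [[-0.996, -0.088, 0.0], [-0.088, 0.996, 0.0], [-0.0, 0.0, -1.0]]
ft_force: [-0.4, 1.3, -1.1]
gripper_width: 50.0
grip_force: 0.0
clock: 2.5
tcp_pos: [545.3, 148.7, 167.9]
tool_rot: [[-0.996, -0.087, -0.003], [-0.087, 0.996, -0.0], [0.003, -0.0, -1.0]]
ft_force: [-0.2, -0.4, 0.8]
gripper_width: 40.4
grip_force: 0.0
```

```bash
cat > w.py <<'E'
import sys
from h import *
f=sys.argv[1]
c=cam("wrist"); im=vision.snapshot("wrist"); save(im,f)
for q in sys.argv[2:]:
    for d in finder.cut_out(q,"wrist")[:2]: print(q,round(d["confidence"],2),np.round(d["point"],1),d["mask"].sum())
np.savez("wc.npz",K=c[0],R=c[1],t=c[2])
st=r.get_state(); print(st["tcp_pos"].round(1) if hasattr(st["tcp_pos"],"round") else st["tcp_pos"])
print("proj peg top",proj("wrist",[[546.5,149,96]],c).round(1),"tcp",proj("wrist",[st["tcp_pos"]],c).round(1))
E
python3 w.py w1.png latch
```

```text
latch 0.68 [294.  212.4] 1195
[545.7 149.3 169.3]
proj peg top [[271.9 219.5]] tcp [[272.5 257.9]]
```

View pics/w1.png

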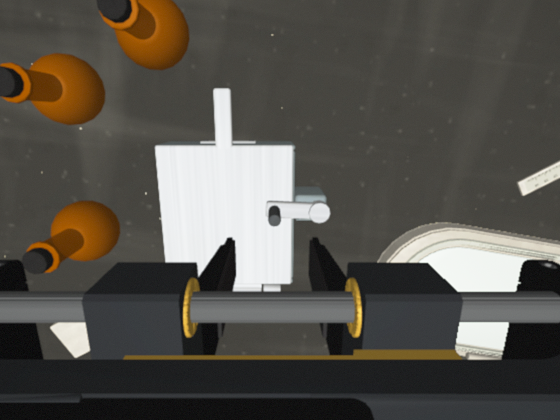

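The wrist picture shows the latch peg top at about (274,217), within 2 mm of the predicted (272,219). I can descend and grip it.

```bash
python3 -m handwheel '[[0.04,[0.001,0.001,-0.025],[0,0,0]],[0.04,[0,0,-0.025],[0,0,0]],[0.04,[0,0,-0.025],[0,0,0]],[0.04,[0,0,-0.02],[0,0,0]],[0.0,[0,0,0],[0,0,0]],[0.0,[0,0,0],[0,0,0]],[0.0,[0,0,0],[0,0,0]],[0.0,[0,0,0],[0,0,0]]]' 10
```

```text
clock: 3.4
tcp_pos: [547.5, 150.4, 76.0]
tool_rot: [[-0.996, -0.088, 0.002], [-0.088, 0.996, 0.0], [-0.002, 0.0, -1.0]]
ft_force: [-0.3, -0.3, 0.6]
gripper_width: 13.3
grip_force: 0.0
```

```bash
python3 -m handwheel '[[0.02,[0,0,-0.003],[0,0,0]],[0.02,[0,0,-0.002],[0,0,0]],[0.0,[0,0,0],[0,0,0]],[0.0,[0,0,0],[0,0,0]],[0.0,[0,0,0],[0,0,0]],[0.0,[0,0,0],[0,0,0]],[0.0,[0,0,0],[0,0,0]],[0.0,[0,0,0],[0,0,0]]]' 10
```

```text
clock: 4.2
tcp_pos: [546.9, 150.3, 69.6]
tool_rot: [[-0.996, -0.088, -0.0], [-0.088, 0.996, 0.0], [0.0, 0.0, -1.0]]
ft_force: [-0.2, 3.3, -1.8]
gripper_width: 9.7
grip_force: 10.0
```

```bash
python3 -m handwheel '[[0.0,[-0.0076,0.0004,0],[0,0,0]],[0.0,[-0.0073,0.0019,0],[0,0,0]],[0.0,[-0.0069,0.0033,0],[0,0,0]],[0.0,[-0.006,0.0046,0],[0,0,0]],[0.0,[-0.005,0.0057,0],[0,0,0]],[0.0,[-0.0038,0.0066,0],[0,0,0]],[0.0,[-0.0024,0.0072,0],[0,0,0]],[0.0,[-0.0009,0.0075,0],[0,0,0]]]'
```

```text
clock: 5.0
tcp_pos: [505.6, 187.4, 69.5]
tool_rot: [[-0.996, -0.088, -0.002], [-0.088, 0.996, -0.001], [0.002, -0.0, -1.0]]
ft_force: [-4.3, -2.4, -1.2]
gripper_width: 9.7
grip_force: 10.0
```

```bash
python3 -m handwheel '[[0.03,[0,0,0],[0,0,0]],[0.03,[0,0,0],[0,0,0]],[0.03,[0,0,0],[0,0,0]],[0.03,[0,0,0.01],[0,0,0]],[0.04,[0,0,0.03],[0,0,0]],[0.04,[-0.01,-0.02,0.03],[0,0,0]],[0.04,[-0.02,-0.04,0.01],[0,0,0]],[0.04,[-0.01,-0.025,0],[0,0,0]]]'
python3 - <<'E'
from h import *
ims=[]
for n in ["scene","top"]:
    im=vision.snapshot(n); save(im,n+"1.png")
    for d in finder.cut_out("latch",n)[:1]: print(n,d["confidence"],d["point"])
    ims.append(im)
    print("peg exp",proj(n,[[507,187,96]]).round(1))
a=cv2.resize(ims[0][190:310,170:330],(480,360));b=cv2.resize(ims[1][150:270,170:270],(300,360))
save(np.hstack([a,b]),"c.png"); print(r.get_state()["tcp_pos"],r.get_state()["ft_force"])
E
```

```text
clock: 5.8
tcp_pos: [466.4, 101.1, 151.9]
tool_rot: [[-0.996, -0.088, 0.003], [-0.088, 0.996, 0.0], [-0.003, -0.0, -1.0]]
ft_force: [0.4, 0.3, 0.1]
gripper_width: 39.4
grip_force: 0.0
scene 0.65 [201.9, 282.9]
peg exp [[206.  280.6]]
top 0.4 [327.6, 241.4]
peg exp [[190.5 220.6]]
[467.52627361 102.11325767 150.44771119] [0.15743163 0.75309751 0.17386394]
```

View pics/c.png

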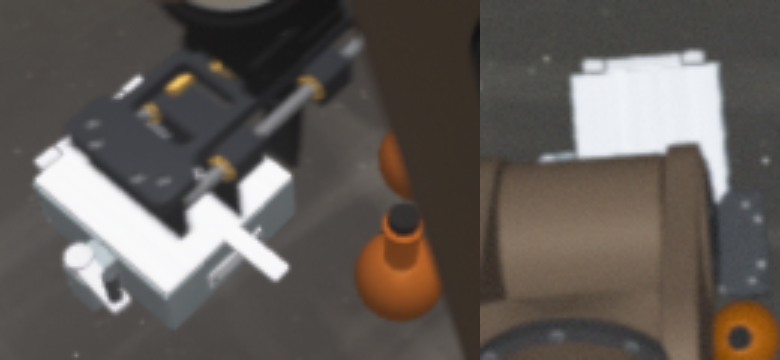

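The scene view shows the lever pointing to the front, clear of the lid, with the tab directly under the gripper. Next I grip the tab.

```bash
python3 -m handwheel '[[0.04,[-0.001,-0.001,-0.025],[0,0,0]],[0.04,[0,0,-0.025],[0,0,0]],[0.04,[0,0,-0.025],[0,0,0]],[0.04,[0,0,-0.025],[0,0,0]],[0.04,[0,0,-0.016],[0,0,0]],[0.04,[0,0,0],[0,0,0]],[0.0,[0,0,0],[0,0,0]],[0.0,[0,0,0],[0,0,0]]]' 12
python3 -m handwheel '[[0.0,[0,0,0],[0,0,0]],[0.0,[0,0,0],[0,0,0]],[0.0,[0,0,0],[0,0,0]],[0.0,[0,0,0],[0,0,0]],[0.0,[0,0,0],[0,0,0]],[0.0,[0,0,0],[0,0,0]],[0.0,[0,0,0],[0,0,0]],[0.0,[0,0,0],[0,0,0]]]' 12
```

```text
clock: 6.8
tcp_pos: [466.6, 101.8, 34.4]
tool_rot: [[-0.996, -0.089, 0.001], [-0.089, 0.996, 0.0], [-0.001, 0.0, -1.0]]
ft_force: [0.2, -0.5, -0.5]
gripper_width: 29.3
grip_force: 0.0
clock: 7.6
tcp_pos: [466.4, 101.3, 34.0]
tool_rot: [[-0.996, -0.088, 0.001], [-0.088, 0.996, 0.0], [-0.001, -0.0, -1.0]]
ft_force: [0.2, -3.0, 5.8]
gripper_width: 13.7
grip_force: 12.0
```

```bash
python3 -c "
import numpy as np
t=np.linspace(0,2.1,25);P=np.c_[-165*np.cos(t)+2*np.sin(t),165*np.sin(t)+2*np.cos(t)];d=np.diff(P,axis=0)
print(np.c_[d[:,0]*.996,d[:,0]*.088,d[:,1]].round(1).tolist())"
```

```text
[[0.8, 0.1, 14.4], [2.1, 0.2, 14.3], [3.3, 0.3, 14.1], [4.5, 0.4, 13.7], [5.7, 0.5, 13.3], [6.8, 0.6, 12.7], [7.9, 0.7, 12.1], [8.9, 0.8, 11.3], [9.9, 0.9, 10.5], [10.7, 0.9, 9.6], [11.5, 1.0, 8.6], [12.2, 1.1, 7.6], [12.9, 1.1, 6.5], [13.4, 1.2, 5.3], [13.8, 1.2, 4.1], [14.1, 1.2, 2.9], [14.3, 1.3, 1.7], [14.4, 1.3, 0.4], [14.4, 1.3, -0.9], [14.2, 1.3, -2.1], [14.0, 1.2, -3.4], [13.6, 1.2, -4.6], [13.2, 1.2, -5.8], [12.6, 1.1, -6.9]]
```

```bash
python3 -m handwheel '[[0.0,[0.0008,0.0001,0.0144],[0,0,0]],[0.0,[0.0021,0.0002,0.0143],[0,0,0]],[0.0,[0.0033,0.0003,0.0141],[0,0,0]],[0.0,[0.0045,0.0004,0.0137],[0,0,0]],[0.0,[0.0057,0.0005,0.0133],[0,0,0]],[0.0,[0.0068,0.0006,0.0127],[0,0,0]],[0.0,[0.0079,0.0007,0.0121],[0,0,0]],[0.0,[0.0089,0.0008,0.0113],[0,0,0]]]'
```

```text
clock: 8.4
tcp_pos: [505.7, 104.7, 139.8]
tool_rot: [[-0.996, -0.088, -0.001], [-0.088, 0.996, -0.0], [0.001, -0.0, -1.0]]
ft_force: [1.1, -4.6, -2.4]
gripper_width: 13.6
grip_force: 12.0
```

```bash
python3 -m handwheel '[[0.0,[0.0099,0.0009,0.0105],[0,0,0]],[0.0,[0.0107,0.0009,0.0096],[0,0,0]],[0.0,[0.0115,0.001,0.0086],[0,0,0]],[0.0,[0.0122,0.0011,0.0076],[0,0,0]],[0.0,[0.0129,0.0011,0.0065],[0,0,0]],[0.0,[0.0134,0.0012,0.0053],[0,0,0]],[0.0,[0.0138,0.0012,0.0041],[0,0,0]],[0.0,[0.0141,0.0012,0.0029],[0,0,0]]]'
python3 -m handwheel '[[0.0,[0.0143,0.0013,0.0017],[0,0,0]],[0.0,[0.0144,0.0013,0.0004],[0,0,0]],[0.0,[0.0144,0.0013,-0.0009],[0,0,0]],[0.0,[0.0142,0.0013,-0.0021],[0,0,0]],[0.0,[0.014,0.0012,-0.0034],[0,0,0]],[0.0,[0.0136,0.0012,-0.0046],[0,0,0]],[0.0,[0.0132,0.0012,-0.0058],[0,0,0]],[0.0,[0.0116,0.001,-0.0063],[0,0,0]]]'
```

```text
clock: 9.2
tcp_pos: [604.5, 113.4, 194.9]
tool_rot: [[-0.996, -0.088, -0.001], [-0.088, 0.996, -0.0], [0.001, -0.0, -1.0]]
ft_force: [-2.1, -2.7, 1.6]
gripper_width: 14.1
grip_force: 12.0
clock: 10.0
tcp_pos: [716.0, 123.3, 174.9]
tool_rot: [[-0.996, -0.088, 0.004], [-0.088, 0.996, 0.0], [-0.004, -0.0, -1.0]]
ft_force: [3.0, -1.8, 8.9]
gripper_width: 13.5
grip_force: 12.0
```

```bash
python3 -m handwheel '[[0.035,[0,0,0],[0,0,0]],[0.04,[0,0,0],[0,0,0]],[0.04,[0,0,0],[0,0,0]],[0.04,[0,0,0.01],[0,0,0]],[0.05,[0,0,0.025],[0,0,0]],[0.05,[0,0,0.025],[0,0,0]],[0.05,[-0.03,-0.02,0.01],[0,0,0]],[0.05,[-0.03,-0.03,0],[0,0,0]]]'
python3 -m handwheel '[[0.05,[-0.028,-0.035,0],[0,0,0]],[0.05,[-0.028,-0.035,0],[0,0,0]],[0.05,[-0.028,-0.035,0],[0,0,0]],[0.05,[-0.028,-0.035,0],[0,0,0]],[0.05,[-0.025,-0.03,0],[0,0,0]],[0.05,[-0.025,-0.02,0],[0,0,0]],[0.05,[-0.025,-0.015,0],[0,0,0]],[0.05,[-0.01,-0.007,0],[0,0,0]]]'
python3 - <<'E'
from h import *
c=cam("wrist"); st=r.get_state(); print(st["tcp_pos"])
im0=vision.snapshot("wrist"); save(im0,"w2.png")
for q in ["flask","dropper_bottle"]:
    for d in finder.cut_out(q,"wrist")[:4]: print("wrist",q,round(d["confidence"],2),np.round(d["point"],1),d["mask"].sum())
print("exp stopper",proj("wrist",[[460,-139,102],[460,-139,77]],c).round(1))
for n in ["scene"]:
    im=vision.snapshot(n); save(im,n+"2.png")
    for q in ["lid","flask"]:
        for d in finder.cut_out(q,n)[:4]: print(n,q,round(d["confidence"],2),np.round(d["point"],1),d["mask"].sum())
a=cv2.resize(im[120:320,150:400],(400,320)); b=cv2.resize(im0,(400,300)); b=np.vstack([b,np.zeros((20,400,3),np.uint8)])
save(np.hstack([a,b]),"d.png")
E
```

```text
clock: 10.8
tcp_pos: [653.8, 74.1, 246.0]
tool_rot: [[-0.996, -0.09, 0.003], [-0.09, 0.996, 0.0], [-0.003, 0.0, -1.0]]
ft_force: [0.6, -0.9, -0.3]
gripper_width: 50.0
grip_force: 0.0
clock: 11.6
tcp_pos: [455.5, -139.4, 244.6]
tool_rot: [[-0.996, -0.087, 0.001], [-0.087, 0.996, -0.0], [-0.001, -0.0, -1.0]]
ft_force: [0.2, 0.7, -0.1]
gripper_width: 49.7
grip_force: 0.0
[ 455.52476035 -139.35555284  244.63798446]
wrist flask 0.89 [274.  185.1] 1935
wrist flask 0.77 [357.7 196.9] 2266
wrist flask 0.77 [428.9 155.3] 2710
wrist flask 0.18 [481.2 265.4] 393
wrist dropper_bottle 0.58 [169.7 181.7] 1917
exp stopper [[271.8 200.5]
 [271.8 194.6]]
scene flask 0.93 [264.4 206.5] 681
scene flask 0.74 [343.  213.3] 711
scene flask 0.7 [312.2 245.1] 744
scene flask 0.26 [178.4 201.4] 3472
```

View pics/d.png

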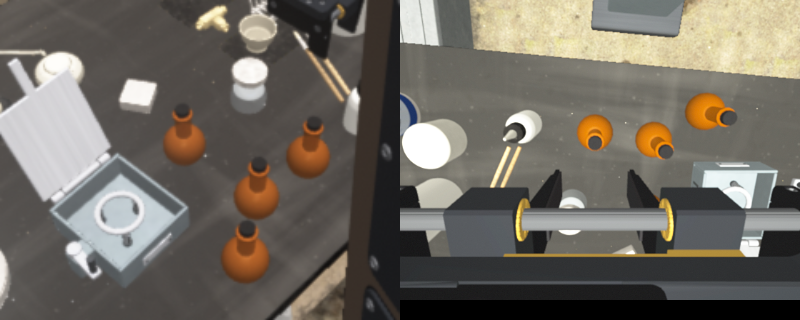

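The lid is right back, the latch is clear and the ring is exposed. The target flask's stopper is at wrist px (273,199), against the expected (272,200). I go down and grip the neck, and check the ring position from the same scene picture.

```bash
python3 -m handwheel '[[0.05,[0.004,0,-0.03],[0,0,0]],[0.05,[0,0,-0.03],[0,0,0]],[0.05,[0,0,-0.03],[0,0,0]],[0.05,[0,0,-0.03],[0,0,0]],[0.05,[0,0,-0.03],[0,0,0]],[0.05,[0,0,-0.02],[0,0,0]],[0.05,[0,0,-0.016],[0,0,0]],[0.03,[0,0,0],[0,0,0]]]' 40
python3 -m handwheel '[[0.0,[0,0,0],[0,0,0]],[0.0,[0,0,0],[0,0,0]],[0.0,[0,0,0],[0,0,0]],[0.0,[0,0,0],[0,0,0]],[0.0,[0,0,0],[0,0,0]],[0.0,[0,0,0],[0,0,0]],[0.0,[0,0,0],[0,0,0]],[0.0,[0,0,0],[0,0,0]]]' 40
python3 - <<'E'
from h import *
im=cv2.imread("pics/scene2.png")[:,:,::-1]
print(atz("scene",(225.6,252.5),40).round(1), proj("scene",[[560.3,109.4,40]]).round(1))
save(cv2.resize(im[205:305,175:275],(600,600),interpolation=2),"e.png")
E
```

```text
clock: 12.7
tcp_pos: [461.1, -137.7, 55.7]
tool_rot: [[-0.996, -0.089, -0.003], [-0.089, 0.996, 0.002], [0.003, 0.002, -1.0]]
ft_force: [0.8, 0.1, 0.4]
gripper_width: 46.1
grip_force: 0.0
clock: 13.5
tcp_pos: [461.7, -138.7, 58.4]
tool_rot: [[-0.996, -0.088, 0.001], [-0.088, 0.996, -0.0], [-0.001, -0.001, -1.0]]
ft_force: [0.4, 2.2, 7.9]
gripper_width: 24.8
grip_force: 40.0
[559.7 107.   40. ] [[224.5 253. ]]
```

View pics/e.png

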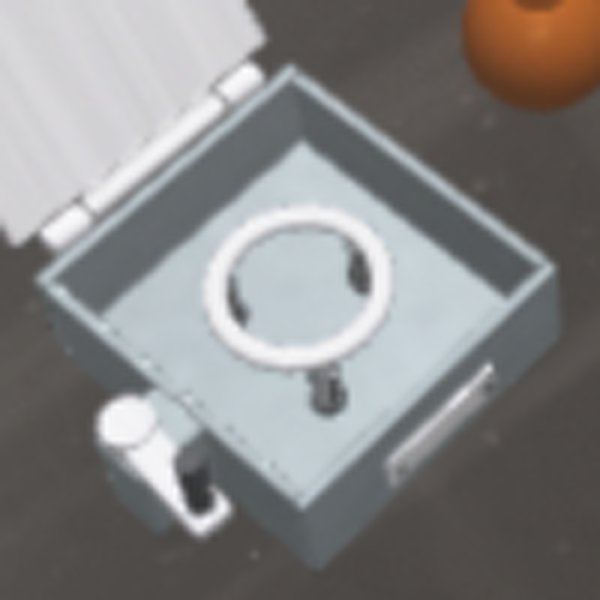

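```bash
python3 -m handwheel '[[0.035,[0,0,0],[0,0,0]],[0.035,[0,0,0],[0,0,0]],[0.035,[0,0,0],[0,0,0]],[0.035,[0,0,0.003],[0,0,0]],[0.0,[0,0,0],[0,0,0]],[0.0,[0,0,0],[0,0,0]],[0.0,[0,0,0],[0,0,0]],[0.0,[0,0,0],[0,0,0]]]' 15
python3 - <<'E'
from h import *
im=vision.snapshot("scene"); im2=vision.snapshot("wrist")
print(r.get_state()["tcp_pos"],r.get_state()["ft_force"],r.get_state()["gripper_width"],r.get_state()["grip_force"])
a=cv2.resize(im[160:260,290:410],(480,400),interpolation=2); b=cv2.resize(im2[120:320,180:340],(320,400))
save(np.hstack([a,b]),"f.png")
E
```

```text
clock: 14.3
tcp_pos: [461.3, -138.6, 60.7]
tool_rot: [[-0.996, -0.088, 0.0], [-0.088, 0.996, -0.0], [-0.0, -0.0, -1.0]]
ft_force: [-0.4, 0.4, 3.1]
gripper_width: 25.8
grip_force: 15.0
[ 461.31915242 -138.60625534   60.74874556] [-0.28952938  0.78709336  3.52986644] 25.95088913648842 15.0003482401371
```

View pics/f.png

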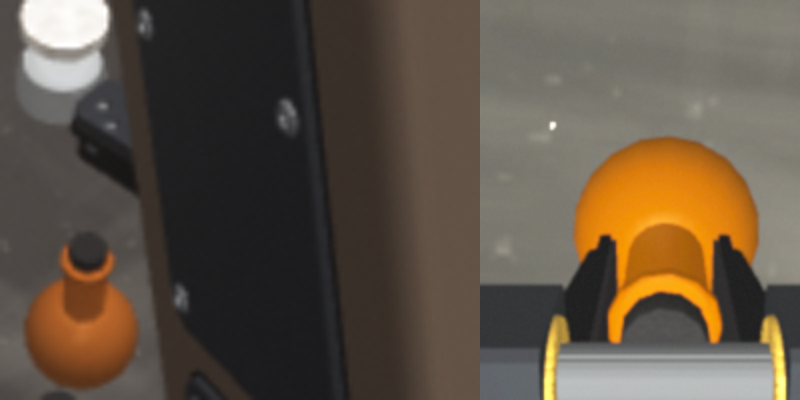

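The close-up shows the finger faces touching the 27 mm rim bead, with a gap at the neck, so this grip is too high. I re-grip lower.

```bash
python3 -m handwheel '[[0.035,[0,0,0],[0,0,0]],[0.035,[0,0,0],[0,0,0]],[0.035,[-0.0005,0,-0.003],[0,0,0]],[0.035,[0,0,-0.004],[0,0,0]],[0.0,[0,0,0],[0,0,0]],[0.0,[0,0,0],[0,0,0]],[0.0,[0,0,0],[0,0,0]],[0.0,[0,0,0],[0,0,0]]]' 15
python3 -c "
from bench import r
s=r.get_state();print(s['joints'],s['wrist_torque'],s['ft_force'])"
```

```text
clock: 15.2
tcp_pos: [460.7, -138.6, 53.6]
tool_rot: [[-0.996, -0.088, -0.0], [-0.088, 0.996, 0.0], [0.0, 0.0, -1.0]]
ft_force: [0.1, 0.1, -1.8]
gripper_width: 25.5
grip_force: 15.0
[-4.29633844e-01  5.40155312e-01  2.06018051e+00  1.33479332e-04
  5.41446917e-01 -2.08881168e+00] [0.02920349 0.02219022 0.0832623 ] [ 0.10197611  0.14731408 -1.77478478]
```

```bash
python3 -m handwheel '[[0.035,[0,0,0],[0,0,0]],[0.035,[0,0,0],[0,0,0]],[0.035,[0,0,0.004],[0,0,0]],[0.0,[0,0,0],[0,0,0]],[0.0,[0,0,0],[0,0,0]],[0.0,[0,0,0],[0,0,0]],[0.0,[0,0,0],[0,0,0]],[0.0,[0,0,0],[0,0,0]]]' 40
python3 -m handwheel '[[0.0,[0,0,0.002],[0,0,0]],[0.0,[0,0,0.005],[0,0,0]],[0.0,[0,0,0.01],[0,0,0]],[0.0,[0,0,0.02],[0,0,0]],[0.0,[0,0,0.025],[0,0,0]],[0.0,[0,0,0.025],[0,0,0]],[0.0,[0,0,0.025],[0,0,0]],[0.0,[0,0,0.01],[0,0,0]]]' 40
python3 - <<'E'
from h import *
im2=vision.snapshot("wrist"); im=vision.snapshot("scene")
d=finder.cut_out("flask","scene")
for x in d: print(x["confidence"],x["point"])
s=r.get_state(); print(s["ft_force"],s["gripper_width"])
a=cv2.resize(im[120:280,280:420],(350,400),interpolation=2); b=cv2.resize(im2[120:320,170:370],(400,400))
save(np.hstack([a,b]),"g.png")
E
```

```text
clock: 16.0
tcp_pos: [460.9, -138.6, 57.9]
tool_rot: [[-0.996, -0.088, 0.001], [-0.088, 0.996, -0.0], [-0.001, -0.0, -1.0]]
ft_force: [-0.5, 1.5, 5.8]
gripper_width: 24.8
grip_force: 40.0
clock: 16.8
tcp_pos: [461.2, -138.8, 182.2]
tool_rot: [[-0.996, -0.088, 0.003], [-0.088, 0.996, -0.001], [-0.003, -0.002, -1.0]]
ft_force: [0.4, -1.4, -2.5]
gripper_width: 24.9
grip_force: 40.0
0.87 [310.9, 242.3]
0.83 [263.5, 207.8]
0.77 [344.8, 180.7]
0.64 [304.1, 280.7]
[ 0.34260805 -0.48534374 -1.31876568] 24.861198078973942
```

View pics/g.png

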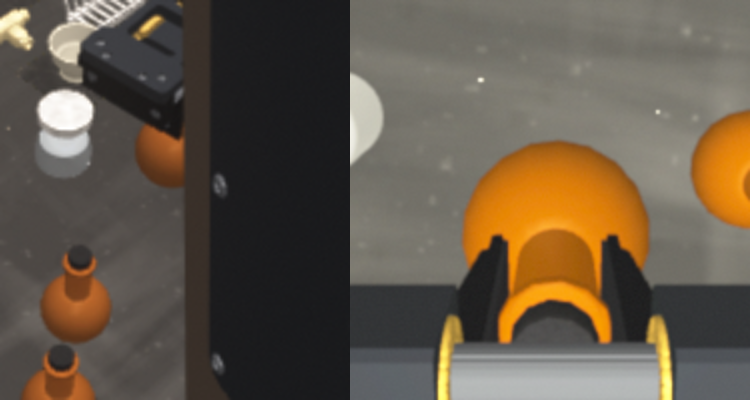

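The flask is lifted and upright, sitting the same in the fingers as before. Next I carry it over the ring.

```bash
python3 -m handwheel '[[0.0,[0.008,0.02,0.005],[0,0,0]],[0.0,[0.014,0.035,0.005],[0,0,0]],[0.0,[0.016,0.04,0.005],[0,0,0]],[0.0,[0.016,0.04,0.005],[0,0,0]],[0.0,[0.016,0.04,0],[0,0,0]],[0.0,[0.015,0.038,0],[0,0,0]],[0.0,[0.01,0.025,0],[0,0,0]],[0.0,[0.004,0.010,0],[0,0,0]]]' 40
python3 -m handwheel '[[0.0,[0,0,-0.01],[0,0,0]],[0.0,[0,0,-0.02],[0,0,0]],[0.0,[0,0,-0.02],[0,0,0]],[0.0,[0,0,-0.02],[0,0,0]],[0.0,[0,0,-0.01],[0,0,0]],[0.0,[0,0,0],[0,0,0]],[0.0,[0,0,0],[0,0,0]],[0.0,[0,0,0],[0,0,0]]]' 40
python3 - <<'E'
from h import *
im=vision.snapshot("scene"); save(im,"s3.png")
s=r.get_state(); print(s["tcp_pos"],s["ft_force"],s["gripper_width"])
for x in finder.cut_out("flask","scene"): print(x["confidence"],x["point"])
save(cv2.resize(im[140:320,140:320],(600,600),interpolation=2),"i.png")
E
```

```text
clock: 17.75
tcp_pos: [559.7, 111.5, 197.8]
tool_rot: [[-0.996, -0.09, -0.002], [-0.09, 0.996, 0.0], [0.002, 0.0, -1.0]]
ft_force: [-0.4, 0.2, -2.2]
gripper_width: 25.2
grip_force: 40.0
clock: 18.55
tcp_pos: [560.1, 109.2, 120.5]
tool_rot: [[-0.996, -0.088, 0.001], [-0.088, 0.996, 0.0], [-0.001, 0.0, -1.0]]
ft_force: [0.3, 0.6, -1.2]
gripper_width: 24.6
grip_force: 40.0
[560.06042919 109.24822992 120.46958668] [ 0.08260731 -0.2013617  -1.50982247] 25.28210026365859
0.62 [214.0, 244.0]
```

View pics/i.png

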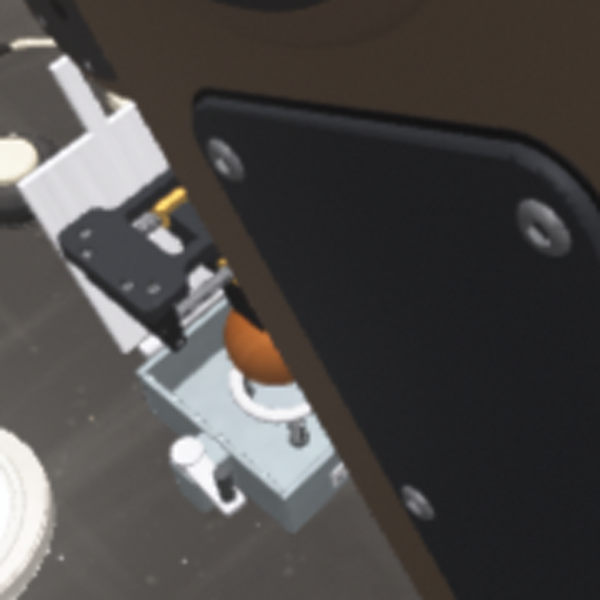

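The scene view shows the bulb just above the ring and the gripper clear of the lid and latch. I lower slowly and watch the force.

```bash
python3 -m handwheel '[[0.0,[0,0,-0.008],[0,0,0]],[0.0,[0,0,-0.008],[0,0,0]],[0.0,[0,0,-0.005],[0,0,0]],[0.0,[0,0,-0.003],[0,0,0]],[0.0,[0,0,-0.002],[0,0,0]],[0.0,[0,0,-0.001],[0,0,0]],[0.0,[0,0,0],[0,0,0]],[0.0,[0,0,0],[0,0,0]]]' 50
python3 -m handwheel '[[0.0,[0,0,-0.002],[0,0,0]],[0.0,[0,0,-0.002],[0,0,0]],[0.0,[0,0,-0.001],[0,0,0]],[0.0,[0,0,-0.001],[0,0,0]],[0.0,[0,0,0],[0,0,0]],[0.0,[0,0,0],[0,0,0]],[0.0,[0,0,0],[0,0,0]],[0.0,[0,0,0],[0,0,0]]]' 50
```

```text
clock: 19.45
tcp_pos: [559.7, 109.4, 92.7]
tool_rot: [[-0.996, -0.088, 0.0], [-0.088, 0.996, 0.0], [-0.0, 0.0, -1.0]]
ft_force: [0.7, 0.2, -1.0]
gripper_width: 24.4
grip_force: 50.0
clock: 20.25
tcp_pos: [559.8, 109.4, 86.7]
tool_rot: [[-0.996, -0.088, 0.0], [-0.088, 0.996, 0.0], [-0.0, 0.0, -1.0]]
ft_force: [1.7, -1.4, 3.0]
gripper_width: 24.6
grip_force: 50.0
```

```bash
python3 -m handwheel '[[0.0,[0,0,-0.002],[0,0,0]],[0.0,[0,0,-0.002],[0,0,0]],[0.0,[0,0,-0.002],[0,0,0]],[0.0,[0,0,-0.002],[0,0,0]],[0.0,[0,0,-0.001],[0,0,0]],[0.0,[0,0,-0.001],[0,0,0]],[0.0,[0,0,0],[0,0,0]],[0.0,[0,0,0],[0,0,0]]]' 50
python3 -c "
from bench import r,vision
import numpy as np
f=[]
for i in range(6): vision.snapshot('wrist'); f.append(np.r_[r.get_state()['ft_force'],r.get_state()['tcp_pos'][2]])
print(np.mean(f,0).round(2),np.std(f,0).round(2))"
```

```text
clock: 21.05
tcp_pos: [560.0, 109.4, 76.9]
tool_rot: [[-0.996, -0.088, 0.001], [-0.088, 0.996, 0.0], [-0.001, 0.0, -1.0]]
ft_force: [1.6, -1.8, 6.7]
gripper_width: 24.6
grip_force: 50.0
[ 1.35 -2.23  7.75 76.9 ] [0.43 0.58 0.44 0.02]
```

```bash
cat > f.py <<'E'
from bench import r,vision
import numpy as np
f=[]
for i in range(6): vision.snapshot('wrist'); s=r.get_state(); f.append(np.r_[s['ft_force'],s['tcp_pos'],s['gripper_width']])
print(np.mean(f,0).round(2),np.std(f,0)[:3].round(2),s['clock'])
E
python3 -m handwheel '[[0.0,[0,0,-0.001],[0,0,0]],[0.0,[0,0,0],[0,0,0]],[0.0,[0,0,-0.001],[0,0,0]],[0.0,[0,0,0],[0,0,0]],[0.0,[0,0,-0.0005],[0,0,0]],[0.0,[0,0,0],[0,0,0]],[0.0,[0,0,0],[0,0,0]],[0.0,[0,0,0],[0,0,0]]]' 50
python3 f.py
```

```text
clock: 22.15
tcp_pos: [560.1, 109.4, 74.6]
tool_rot: [[-0.996, -0.088, 0.001], [-0.088, 0.996, 0.0], [-0.001, 0.0, -1.0]]
ft_force: [1.3, -1.5, 7.6]
gripper_width: 24.5
grip_force: 50.0
[  0.91  -2.33   8.96 560.14 109.36  74.55  24.64] [0.22 0.57 0.68] 22.45
```

```bash

python3 -m handwheel '[[0.0,[0,0,-0.001],[0,0,0]],[0.0,[0,0,0],[0,0,0]],[0.0,[0,0,0],[0,0,0]],[0.0,[0,0,0],[0,0,0]],[0.0,[0,0,0],[0,0,0]],[0.0,[0,0,0],[0,0,0]],[0.0,[0,0,0],[0,0,0]],[0.0,[0,0,0],[0,0,0]]]' 50 | grep tcp_pos
python3 f.py
python3 -m handwheel '[[0.0,[0,0,-0.001],[0,0,0]],[0.0,[0,0,0],[0,0,0]],[0.0,[0,0,0],[0,0,0]],[0.0,[0,0,0],[0,0,0]],[0.0,[0,0,0],[0,0,0]],[0.0,[0,0,0],[0,0,0]],[0.0,[0,0,0],[0,0,0]],[0.0,[0,0,0],[0,0,0]]]' 50 | grep tcp_pos
python3 f.py
```

```text
tcp_pos: [560.1, 109.4, 73.6]
[  1.28  -2.35   9.51 560.16 109.37  73.6   24.74] [0.34 0.51 0.29] 23.55
tcp_pos: [560.2, 109.4, 72.6]
[  1.33  -2.53   9.63 560.19 109.37  72.63  24.63] [0.39 0.32 0.41] 24.65
```

```bash

python3 -m handwheel '[[0.0,[0,0,-0.001],[0,0,0]],[0.0,[0,0,0],[0,0,0]],[0.0,[0,0,0],[0,0,0]],[0.0,[0,0,0],[0,0,0]],[0.0,[0,0,0],[0,0,0]],[0.0,[0,0,0],[0,0,0]],[0.0,[0,0,0],[0,0,0]],[0.0,[0,0,0],[0,0,0]]]' 50 | grep tcp_pos
python3 f.py
```

```text
tcp_pos: [560.6, 109.4, 72.3]
[ 5.5000e-01 -2.8500e+00  1.6330e+01  5.6062e+02  1.0938e+02  7.2320e+01
  2.4560e+01] [0.2  0.22 0.34] 25.75
```

The force jumped at TCP z of about 72.4, which is the bottom stop. I back off about 1 mm, so the ring sits near 17 mm, and check once.

```bash

python3 -m handwheel '[[0.0,[0,0,0.0012],[0,0,0]],[0.0,[0,0,0],[0,0,0]],[0.0,[0,0,0],[0,0,0]],[0.0,[0,0,0],[0,0,0]],[0.0,[0,0,0],[0,0,0]],[0.0,[0,0,0],[0,0,0]],[0.0,[0,0,0],[0,0,0]],[0.0,[0,0,0],[0,0,0]]]' 50 | grep tcp_pos
python3 f.py
python3 - <<'E'
from h import *
a=vision.snapshot("scene"); b=vision.snapshot("wrist")
save(np.hstack([cv2.resize(a[140:320,140:320],(400,400),interpolation=2),cv2.resize(b[100:340,140:380],(400,400))]),"j.png")
E
```

```text
tcp_pos: [560.3, 109.4, 72.9]
[  2.06  -2.48   9.55 560.29 109.38  72.86  24.82] [0.42 0.39 0.54] 26.85
```

View pics/j.png

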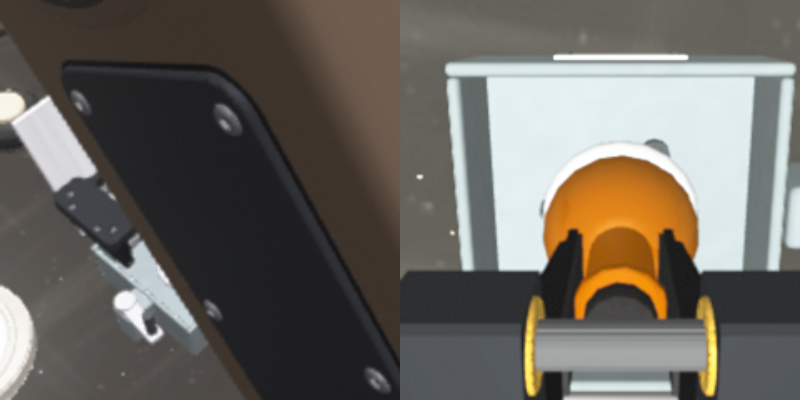

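The bulb sits centred in the ring (wrist px about 276,220), the flask is upright, the lid is back and the latch is clear. I hand in.

```bash
python3 -c "
from bench import r
print(r.hand_in())"
```

```text
the job is handed in; nothing more can be done
None
```

I handed the job in at about 27 s: latch swung clear, lid fully back, and the flask upright in the ring, still held about 0.5 mm above the bottom stop; the dropper bottle and glass jar were not touched.

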